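Clamp the copper plate with the swing strap and cam lever

TASK

The copper plate lies ready on the clamping board, but its clamp is still open. Push the steel clamp strap round over the plate until it rests against its stop, and only then press the cam lever all the way down so that its cam grips the plate. Only push and press: leave the plate where it lies and do not disturb the tools and other things around it.

Things in the scene. Friction and masses are not known exactly. Their poses are not given: they have to be found in the camera images.
- board: plywood clamping board fixed to the bench, 260 (its x) x 340 (its y) x 20 mm; origin under its centre, on the bench; its yaw varies. Its top is 20 mm above the bench. All directions below are in the board's frame
- pivot (a point): centre of the clamp's pivot stud at the board's top (20 mm above the bench), at board x = 20 mm, y = 60 mm; the strap turns about the vertical through it
- strap (a joint): angle of the clamp strap, rad. 0: home against its stop pin, pointing from the pivot along the board's -y, over the plate. It grows clockwise seen from above: at 1.57 the strap points along the board's -x. Starts parked at about 1.2 to 1.85; greatest 2.0. It stays where it is left (friction 0.08 N m: under 1 N at the post)
- strap_mid (a point): middle of the strap's top, 55 mm from the pivot. Dark steel strap 28 mm wide, 12 mm thick, underside 36 mm and top 48 mm above the bench, reaching 132 mm from the pivot, slotted for the cam
- post (a point): middle (72.5 mm above the bench) of the plain upright steel post near the strap's free end, 16 mm diameter, its top 95 mm above the bench, 115 mm from the pivot axis; turns with the strap; a good place to push the strap round
- lever (a joint): angle of the cam lever above level, rad. 0: fully down, level; starts at about 0.75 to 1.05, greatest 1.15. It turns with the strap. From its hinge it leans up and back over the strap's pivot, away from the post: with the strap home it points along the board's +y. It stays where it is left; pressing it down takes 2 N at its grip at first, and up to about 8 N as the cam bites below about 0.2 rad
- lever_hinge (a point): the lever's hinge, on the strap: a level axis across it, 75 mm from the pivot, 46 mm above the bench; turns with the strap
- lever_grip (a point): middle of the upper face of the lever's black grip. Lever: steel bar 12 mm wide, 8 mm thick, its centre line 12 mm above the hinge when level; grip 22 mm wide, 12 mm thick, from 66 to 100 mm along the lever from the hinge. When down, the bar's top is 62 mm and the grip's top 64 mm above the bench
- cam: steel cam, an eccentric disc 30 mm in diameter and 12 mm wide, fixed to the lever at its hinge in the strap's slot; with the strap home its rim comes down on the plate as the lever goes down; origin on the hinge
- plate: loose copper plate, 80 (its x) x 110 (its y) x 4 mm, lying on the board between the pivot stud and four low steel pins (9 mm tall); origin under its centre
- offcut: loose copper offcut, 40 x 55 x 5 mm, lying on the board's robot-side corner; origin under its centre; leave alone
- tin: small closed tin, 42 mm across, 42 mm tall, standing on the board's far corner; origin under its centre; leave alone
- scriber: wooden-handled steel tool 150 mm long lying on the board behind the clamp's pivot, at most 30 mm high; leave alone
- mallet: wooden-handled hammer 270 mm long lying on the bench; leave alone
- bowl: white bowl 130 mm across, 60 mm tall, on the bench; leave alone
- jar: amber jar 60 mm across, 85 mm tall, on the bench; leave alone
- brush: wooden brush 200 mm long lying on the bench; leave alone
- steelblock: steel block 60 x 60 x 30 mm on the bench; leave alone

How it is judged (in metres and radians):
On the way, in this order (a step that is already met when the one before it is completed fails the run):
1. the strap is swung home over the plate while the cam lever is still up (value of joint strap below 0.08 rad and value of joint lever above 0.5 rad), for 0.1 s.
2. the cam lever is pressed fully down and the cam bears on the plate (value of joint each of strap, lever below 0.08 rad and contact force between cam and plate above 1 N), for 0.2 s.
At the end, for the whole second after the job is handed in: The strap is home against its stop (within 0.08 rad), the cam lever is fully down (within 0.08 rad of level), the cam presses on the copper plate with more than 1 N, and the plate lies still (all of step 2 and linear speed of plate below 0.01 m/s); the robot touches nothing.
It fails at once if the copper plate is lifted, carried or shoved more than 8 mm from where it lay (distance of plate from where it was at the start of the episode above 0.008 m).
It fails at once if one of the loose things on the board (offcut, tin, scriber) is moved more than 20 mm or lifted (distance of any of offcut, tin, scriber from where it was at the start of the episode above 0.02 m).
It fails at once if one of the things on the bench (mallet, bowl, jar, brush, steel block) is moved more than 20 mm or lifted (distance of any of mallet, bowl, jar, brush, steelblock from where it was at the start of the episode above 0.02 m).
It also fails if it takes over 48 s, if anything falls off the work surface, if the arm or the gripper's body presses on something with over 40 N, if the wrist force passes 120 N, or if a joint passes its speed limit or range.

ROBOT

A 6-joint arm with a two-finger parallel gripper is mounted at the origin on the work surface. World frame = base frame: x ahead of the robot, y to its left, z up, the work surface at z = 0. Lengths are in mm, angles in rad, forces in N, time in s.
With the tool pointing down it reaches from about 225 to 725 mm from the base axis. Payload 3.1 kg.
Tool frame: the origin (TCP) lies at the very end of the fingers, on their centre line; the grasp point (between the pads) lies bot.grip_depth behind it (bot.grip_depth is the distance from the TCP to the grasp point, in mm); z points along the fingers, y is the line along which they close (so a half turn about z gives the same grasp; the last joint's range is limited). The gripper opens to 85 mm and grips with 20 to 120 N. Pads are 22 mm wide; open, the fingers measure 114 mm over their backs; the gripper's body (76 mm by 85 mm) begins 54 mm behind the grasp point. The pads swing forward as they close: fully open they stand 13 mm farther back than shut.
Start: joints at [-0.128, 0.048, 0.099, 1.622, 0, 1.443], TCP at [524.993, -0.012, 231.312] pointing down, gripper open.
Joint ranges: [-2.91, 2.91], [-0.99, 1.94], [-1.21, 1.42], [-2.12, 2.29], [-1.49, 1.47], [-3.14, 3.14]. Speed limits (rad/s): [2.79, 2.79, 3.14, 3.14, 3.14, 3.14].

INTERFACE

Orientations are given as a unit quaternion [w, x, y, z].
In Python, from rig import bot gives the robot as it stands.
- The arm moves only by the tool step_arm, never from a script. Its argument "steps" is a list of rows, each an object of numbers: "hand": the finger opening in m, from 0 to 0.0854; "tx", "ty", "tz": the shift along the world's x, y, z in m; "ax", "ay", "az": the turn, a rotation vector about the world's x, y, z in rad. A call has 1 to 12 rows; each row shifts and turns the commanded pose from where the row before left it; what a row does not reach is not made up. A row lasts 1/10 s, in which the tool goes at most 50 mm and 8.59 degrees, less where a joint would pass 70% of its speed; a pose out of reach is approached as far as the arm can. A call is refused whole if a number of a shift passes 0.05 or a number of a turn 0.15, either way. A call with a gripper value outside its range is refused whole. The fingers move at their own pace and stop on an object; the grip force is fixed at half the most. Time passes only in rows, so rows that do not move let the fingers close. It gives the time, the measured TCP pose, the force, the opening and the grip force at its end, in the units of the state.
- bot.observe(): the state, without advancing time (a new reading comes with each control period).
- bot.capture(name): name is "scene" or "side" or "wrist"; returns the picture (400x640x3 uint8, blue, green, red); there is no depth.
- bot.camera_model(name): a dict with "mtx" (3x3 intrinsics, pixels), "position" and "attitude" of the camera in the world; the wrist camera has in their place "T_tool_cam" (4x4, takes a point from camera to tool coordinates, whose origin is the TCP and whose axes are the flange's). Camera axes: x right, y down, z forward; pixel columns grow to the right and rows downward; lengths in mm; the calibration is good to about 2 mm. The wrist camera is an equidistant fisheye: a pixel r from the principal point sees the ray r / f radians off the axis. A picture is of the moment at which its call begins: read the wrist's pose just before it. camera_model takes no time and is no camera call.
- bot.close_job(): hands the job in; it is judged then, once.
The state is a dict: "time_s": time; "joints": joint angles; "qvel": joint speeds; "tau": joint torques, N m; "ee_pos": TCP position; "tcp_rot": TCP orientation; "wrist_force": force on the tool from outside, world axes, zero at the start; "wrist_torque": the same for the moment, N m; "grip_width": opening from 0.0 (shut) to 1.0 (fully open); "gripper_force": force on a finger pad.
Only numpy, scipy, OpenCV 4.12 (cv2) and the standard library are available. Lean on these libraries where they do the work, as an engineer would, in place of code of your own. Each camera call takes 0.05 s, during which the arm holds its last target. There are 200 camera calls.

## Working session

There is one attempt and no reset: what is moved stays moved. The work goes in short steps, Python scripts to look and compute and a tool call to move; the robot and the scene stay as the last step left them, time stands still between calls to the robot, and variables do not carry over. Pictures are saved under pics/ and viewed, at most 14 in all, crops included, and the job is handed in when it is done.

Besides the shell and the picture viewer there is one more tool, called after "Call:" as a command line: name --argument value ..., lists and objects as JSON in quotes. step_arm: Moves the arm, as the interface text tells. Its arguments: {"type":"object","properties":{"steps":{"type":"array"}},"required":["steps"]}

```bash
mkdir -p pics; ls; python3 - <<'E'
from rig import bot
import cv2
for n in("scene","side"):
    im=bot.capture(n); cv2.imwrite(f"pics/{n}0.png",im)
    m=bot.camera_model(n); print(n,m)
print(bot.observe(), bot.grip_depth)
E
```

```text
pics
scene {'mtx': array([[379.9527822 ,   0.        , 320.71492156],
       [  0.        , 379.9527822 , 201.6869168 ],
       [  0.        ,   0.        ,   1.        ]]), 'position': array([ 974.90301936, -120.00287404,  804.67553353]), 'attitude': array([-0.2271051 ,  0.7630527 ,  0.5811579 , -0.16861006])}
side {'mtx': array([[492.51835201,   0.        , 320.32963078],
       [  0.        , 492.51835201, 196.41957785],
       [  0.        ,   0.        ,   1.        ]]), 'position': array([  60.56585609, -826.47566748,  696.90863592]), 'attitude': array([-0.45075426,  0.85618632, -0.21875203,  0.12614729])}
{'time_s': 0.1, 'joints': array([-1.27786386e-01,  4.86871102e-02,  9.76946764e-02,  1.62199011e+00,
        9.17862446e-08,  1.44297901e+00]), 'qvel': array([ 0.00068426, -0.00128964,  0.00404659, -0.00237656,  0.00068844,
        0.00141881]), 'tau': array([ 2.71639910e-03, -3.39851224e+01,  3.20935750e+01,  1.58655003e-02,
       -1.84533587e-04,  2.52461535e-05]), 'ee_pos': array([5.24431026e+02, 6.76723526e-02, 2.30198792e+02]), 'tcp_rot': array([-8.65183343e-04,  7.07095424e-01,  7.07117293e-01, -6.68088986e-04]), 'wrist_force': array([-0.26373888, -0.15597708,  0.36295419]), 'wrist_torque': array([-0.00359892, -0.0220857 ,  0.06291691]), 'gripper_force': 0.0, 'grip_width': 1.0040318209199761} 18.700000000000003
```

View pics/scene0.png

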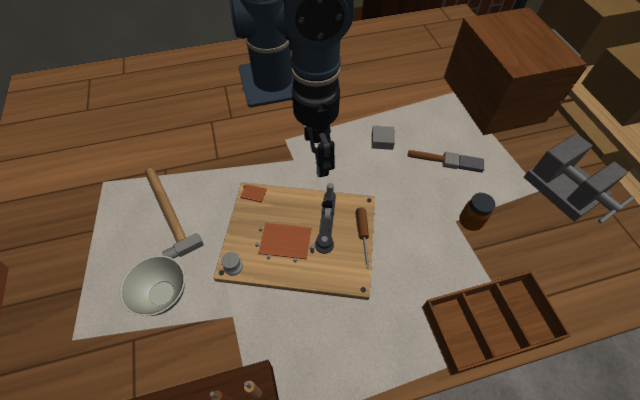

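View pics/side0.png

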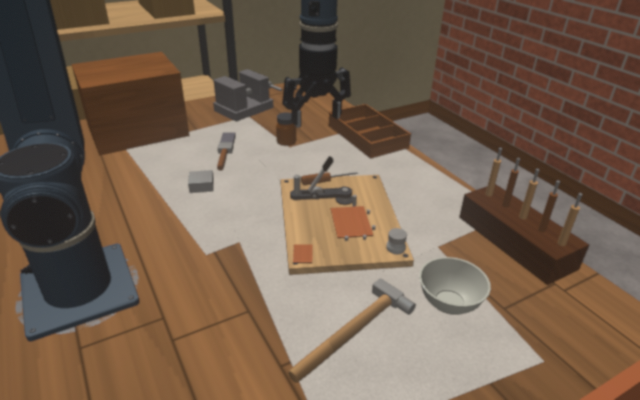

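The scene view shows the board with corners at about (241,185), (376,192), (371,295) and (217,282). The plate is at (286,240), the pivot at (325,243), and the strap points up the image toward the robot, with the post and lever near (329,195). The side view agrees: pivot at (345,195), strap end at (297,190), lever grip at (327,163). The board's axes roughly match the world's.

```bash
cat > h.py <<'E'
import numpy as np, cv2
from scipy.spatial.transform import Rotation as R
from rig import bot
def rot(q): return R.from_quat(np.r_[q[1:],q[0]]).as_matrix()
def pose(n,st=None):
    m=bot.camera_model(n)
    if n!="wrist": return m["mtx"],rot(m["attitude"]),np.array(m["position"])
    T=np.eye(4);T[:3,:3]=rot(st["tcp_rot"]);T[:3,3]=st["ee_pos"];T=T@m["T_tool_cam"]
    return m["mtx"],T[:3,:3],T[:3,3]
def ray(n,uv,st=None):
    K,Rm,p=pose(n,st); d=np.array([(uv[0]-K[0,2])/K[0,0],(uv[1]-K[1,2])/K[1,1],1.])
    if n=="wrist":
        t=np.hypot(d[0],d[1]); d=np.r_[d[:2]/max(t,1e-9)*np.sin(t),np.cos(t)]
    d=Rm@d; return p,d/np.linalg.norm(d)
def onplane(n,uv,z,st=None):
    p,d=ray(n,uv,st); return p+d*(z-p[2])/d[2]
def tri(rays):
    A=sum(np.eye(3)-np.outer(d,d) for p,d in rays); b=sum((np.eye(3)-np.outer(d,d))@p for p,d in rays)
    return np.linalg.solve(A,b)
def proj(n,X,st=None):
    K,Rm,p=pose(n,st); c=Rm.T@(np.asarray(X,float)-p)
    if n=="wrist":
        r=np.hypot(c[0],c[1]); t=np.arctan2(r,c[2]); u=c[:2]/max(r,1e-9)*t
    else: u=c[:2]/c[2]
    return u*[K[0,0],K[1,1]]+[K[0,2],K[1,2]]
E
python3 - <<'E'
from h import *
st=bot.observe(); w=bot.capture("wrist"); cv2.imwrite("pics/wrist0.png",w)
for n,seed in(("scene",(285,205)),("side",(320,235))):
    im=cv2.imread(f"pics/{n}0.png"); hsv=cv2.cvtColor(im,cv2.COLOR_BGR2HSV)
    print(n,hsv[seed[1],seed[0]])
    m=(hsv[...,1]>70).astype(np.uint8)*255
    # copper
    c=cv2.inRange(hsv,(0,110,60),(11,255,255))
    for k,cc in (("board",m),("copper",c)):
        cs,_=cv2.findContours(cc,cv2.RETR_EXTERNAL,cv2.CHAIN_APPROX_NONE)
        for q in cs:
            a=cv2.contourArea(q)
            if a<100: continue
            x,y=q[:,0].mean(0)
            if not(200<x<420 and 170<y<300): continue
            h=cv2.convexHull(q); ap=cv2.approxPolyN(h,4)[0] if len(h)>4 else h[:,0]
            z=20 if k=="board" else 24
            P=np.array([onplane(n,p.astype(float),z)[:2] for p in ap])
            print(k,a,ap.tolist(),P.round(0).tolist(),P.mean(0).round(1))
im=cv2.imread("pics/scene0.png")[165:275,270:390]; a=cv2.resize(im,None,fx=3.3,fy=3.3,interpolation=2)
im=cv2.imread("pics/side0.png")[150:220,270:390]; b=cv2.resize(im,None,fx=3.3,fy=3.3,interpolation=2)
b=cv2.copyMakeBorder(b,0,a.shape[0]-b.shape[0],0,0,0)
cv2.imwrite("pics/crop0.png",np.hstack([a,b]))
print(st["time_s"],bot.camera_model("wrist"))
E
```

```text
scene [ 16 118 138]
board 13869.0 [[375, 196], [369, 300], [212, 281], [241, 182]] [[507.0, 155.0], [753.0, 53.0], [623.0, -261.0], [377.0, -159.0]] [564.9 -52.8]
copper 1407.0 [[311, 227], [306, 259], [258, 253], [264, 223]] [[553.0, -21.0], [628.0, -52.0], [586.0, -153.0], [513.0, -125.0]] [569.8 -87.8]
copper 268.5 [[266, 188], [261, 202], [240, 197], [245, 184]] [[415.0, -101.0], [453.0, -121.0], [425.0, -168.0], [389.0, -150.0]] [ 420.5 -135. ]
side [ 17 111 174]
board 154.0 [[307, 189], [300, 189], [300, 176], [318, 173]] [[545.0, 81.0], [530.0, 89.0], [558.0, 144.0], [607.0, 136.0]] [559.7 112.6]
board 8996.5 [[379, 175], [416, 265], [289, 274], [279, 169]] [[744.0, 53.0], [610.0, -271.0], [370.0, -173.0], [524.0, 201.0]] [561.9 -47.5]
copper 274.0 [[311, 245], [311, 261], [294, 262], [294, 245]] [[448.0, -119.0], [424.0, -164.0], [392.0, -150.0], [416.0, -102.0]] [ 420.4 -133.7]
copper 909.5 [[374, 235], [338, 237], [331, 208], [362, 205]] [[586.0, -154.0], [513.0, -123.0], [554.0, -22.0], [626.0, -46.0]] [569.7 -86.1]
0.1 {'mtx': array([[309.70691629,   0.        , 323.04587169],
       [  0.        , 309.70691629, 196.00689499],
       [  0.        ,   0.        ,   1.        ]]), 'T_tool_cam': array([[-2.01882488e-04, -9.59194515e-01, -2.82746958e-01,
         7.18766441e+01],
       [ 9.99999902e-01, -8.19521486e-05, -4.35988483e-04,
         1.75528487e-03],
       [ 3.95026041e-04, -2.82747018e-01,  9.59194437e-01,
        -1.42530403e+02],
       [ 0.00000000e+00,  0.00000000e+00,  0.00000000e+00,
         1.00000000e+00]])}
```

View pics/wrist0.png

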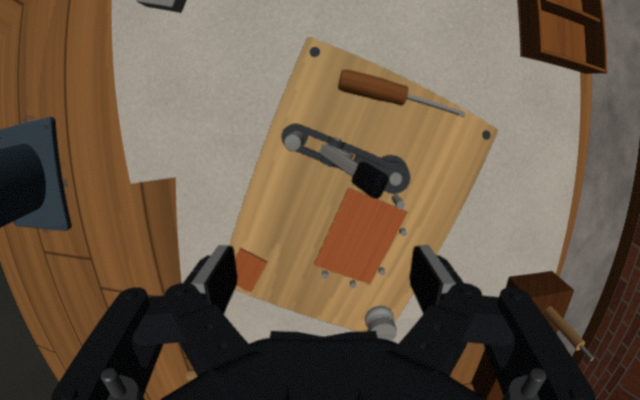

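View pics/crop0.png

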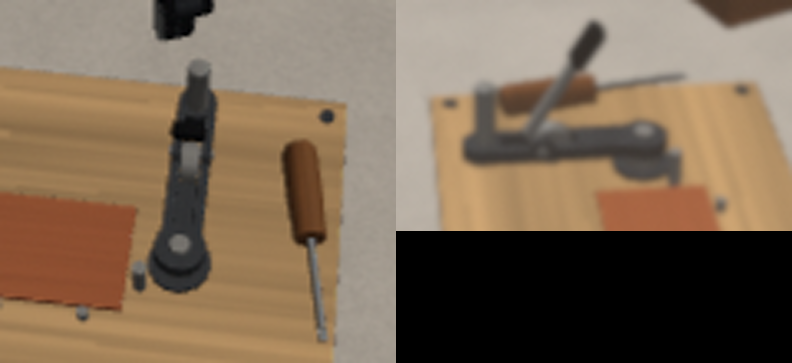

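The wrist view shows the post top at (292,141), the pivot stud at (395,179), the black grip at (370,180), the plate at (360,235) and the scriber behind the pivot. The crops put the post top at (330,185) in the scene view and (297,177) in the side view. I'll triangulate these and check them against the given geometry.

```bash
python3 - <<'E'
from h import *
st=bot.observe()
def T(a,b,c): 
    r=[ray("scene",a),ray("side",b),ray("wrist",c,st)] if a else [ray("side",b),ray("wrist",c,st)]
    X=tri(r); return X.round(1)
post=T((330.3,184.7),(297,176.7),(292,141)); piv=T((324.5,238.3),(344.8,189.4),(395,179)); grip=T(None,(328.8,163.6),(370,180))
print("post top",post,"stud",piv,"grip",grip)
# board from wrist: corners
C=[onplane("wrist",p,20,st)[:2].round(0) for p in [(309,38),(497,129),(232,290)]]; print("wrist corners",C)
yaw=np.deg2rad(-22.3); ex=np.array([np.cos(yaw),np.sin(yaw)]); ey=np.array([-ex[1],ex[0]])
c=np.array([564.5,-52.5]); pv=c+20*ex+60*ey; print("pivot from board",pv)
for P in (pv,piv[:2]):
    d=post[:2]-P; print("r",np.hypot(*d),"strap",np.arctan2(-d@ex,-d@ey))
    g=grip[:2]-P; u=d/np.hypot(*d); print("grip r",g@u)
E
```

```text
post top [495.9  40.9  93.4] stud [602.4  -3.2  50.7] grip [563.9  12.2 124.1]
wrist corners [array([508., 152.]), array([744.,  56.]), array([ 397., -169.])]
pivot from board [605.77156394  -4.57654009]
r 118.91121166999302 strap 1.5740247508856424
grip r 45.1045207353395
r 115.2695102791714 strap 1.5741768246577128
grip r 41.46274230214728
```

The numbers agree: post radius 115–119 mm (should be 115), post top 93 mm (95) and strap angle about 1.57. I'll use pivot ≈ (603,-3.5), post ≈ (496,41) and yaw ≈ -0.39. Next I'll go above the post, turn the closing line tangential to the swing, and straddle the post.

Call:
step_arm --steps '[{"hand":0.05,"az":0.147,"tx":-0.004,"ty":0.005,"tz":-0.01},{"az":0.147,"tx":-0.004,"ty":0.005,"tz":-0.01},{"az":0.147,"tx":-0.004,"ty":0.005,"tz":-0.01},{"az":0.147,"tx":-0.004,"ty":0.005,"tz":-0.01},{"az":0.147,"tx":-0.004,"ty":0.005,"tz":-0.01},{"az":0.147,"tx":-0.004,"ty":0.005,"tz":-0.01},{"az":0.147,"tx":-0.004,"ty":0.005,"tz":-0.01},{"az":0.147,"tx":0,"ty":0.006,"tz":-0.01},{},{}]'

```text
validation failed for argument at $.st...
```

```bash
python3 - <<'E'
from h import *
st=bot.observe(); print(st["ee_pos"],st["joints"],st["grip_width"],rot(st["tcp_rot"]).round(3))
w=bot.capture("wrist"); cv2.imwrite("pics/wrist1.png",w)
print(proj("wrist",(496,41,95),st),proj("wrist",(603,-3.5,48),st))
E
```

```text
[5.24524447e+02 5.45270678e-02 2.30390072e+02] [-1.27781006e-01  4.85676251e-02  9.79522334e-02  1.62199730e+00
 -1.23763525e-05  1.44296297e+00] 0.9967049485350412 [[-0.     1.    -0.002]
 [ 1.     0.     0.   ]
 [ 0.    -0.002 -1.   ]]
[291.80647895 141.76699452] [395.09576852 178.26409217]
```

View pics/wrist1.png

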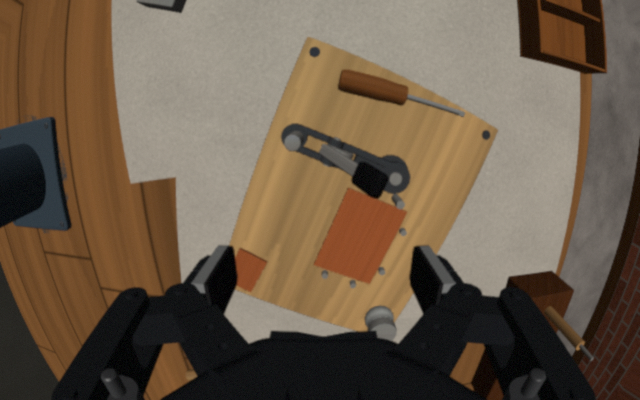

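The move was refused and nothing has moved, so this picture matches the earlier wrist view. The rows probably need every key filled in, so I'll resend with complete rows.

Call:
step_arm --steps '[{"hand":0.05,"tx":-0.004,"ty":0.005,"tz":-0.01,"ax":0,"ay":0,"az":0.147},{"hand":0.05,"tx":-0.004,"ty":0.005,"tz":-0.01,"ax":0,"ay":0,"az":0.147},{"hand":0.05,"tx":-0.004,"ty":0.005,"tz":-0.01,"ax":0,"ay":0,"az":0.147},{"hand":0.05,"tx":-0.004,"ty":0.005,"tz":-0.01,"ax":0,"ay":0,"az":0.147},{"hand":0.05,"tx":-0.004,"ty":0.005,"tz":-0.01,"ax":0,"ay":0,"az":0.147},{"hand":0.05,"tx":-0.004,"ty":0.005,"tz":-0.01,"ax":0,"ay":0,"az":0.147},{"hand":0.05,"tx":-0.004,"ty":0.005,"tz":-0.01,"ax":0,"ay":0,"az":0.147},{"hand":0.05,"tx":0,"ty":0.006,"tz":-0.01,"ax":0,"ay":0,"az":0.147},{"hand":0.05,"tx":0,"ty":0,"tz":0,"ax":0,"ay":0,"az":0},{"hand":0.05,"tx":0,"ty":0,"tz":0,"ax":0,"ay":0,"az":0}]'

```text
time_s: 1.2
ee_pos: [496.7, 41.0, 151.1]
tcp_rot: [-0.0, 0.197, 0.98, -0.0]
wrist_force: [-0.3, 0.4, 0.0]
grip_width: 0.586
gripper_force: 0.0
```

```bash
python3 - <<'E'
from h import *
st=bot.observe(); print(st["ee_pos"],st["joints"],st["grip_width"],rot(st["tcp_rot"]).round(3))
w=bot.capture("wrist"); cv2.imwrite("pics/wrist2.png",w)
print(proj("wrist",(496,41,95),st),proj("wrist",(603,-3.5,48),st))
E
```

```text
[496.74256719  40.95194032 151.12092613] [-5.22291147e-02 -2.35573600e-02 -1.32201613e-01  1.46286387e+00
 -2.26046293e-04  3.45351002e-01] 0.5862120051566182 [[-0.922  0.387 -0.001]
 [ 0.387  0.922 -0.   ]
 [ 0.001 -0.    -1.   ]]
[322.77687906 213.93456181] [323.34117506 309.02402043]
```

View pics/wrist2.png

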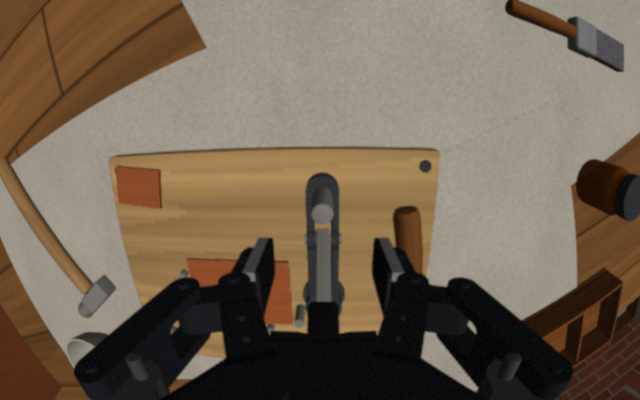

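The post top at (322,213) is right where predicted and centred between the fingers, so I'll descend.

Call:
step_arm --steps '[{"hand":0.05,"tx":0,"ty":0,"tz":-0.019,"ax":0,"ay":0,"az":0},{"hand":0.05,"tx":0,"ty":0,"tz":-0.019,"ax":0,"ay":0,"az":0},{"hand":0.05,"tx":0,"ty":0,"tz":-0.019,"ax":0,"ay":0,"az":0},{"hand":0.05,"tx":0,"ty":0,"tz":-0.019,"ax":0,"ay":0,"az":0},{"hand":0.05,"tx":0,"ty":0,"tz":-0.019,"ax":0,"ay":0,"az":0},{"hand":0.05,"tx":0,"ty":0,"tz":0,"ax":0,"ay":0,"az":0},{"hand":0.05,"tx":0,"ty":0,"tz":0,"ax":0,"ay":0,"az":0}]'

```text
time_s: 1.95
ee_pos: [497.2, 40.8, 56.9]
tcp_rot: [0.0, 0.197, 0.98, -0.0]
wrist_force: [-0.6, -0.6, 0.4]
grip_width: 0.59
gripper_force: 0.0
```

```bash
python3 - <<'E'
import numpy as np
# TCP path: leads post by offset along motion direction; yaw of strap dir a: 157.5deg -> 247.7deg (+0.01 over)
P=np.array([603,-3.5]); a0=np.deg2rad(157.6)
def tcp(s,o): # s swing so far
    a=a0+s; return P+115*np.array([np.cos(a),np.sin(a)])+o*np.array([-np.sin(a),np.cos(a)])
prev=np.array([496.7,41.])
N=20
for i in range(N+1):
    s=1.574*i/N; q=tcp(s,17); print(i,round(s,3),q.round(1),(q-prev).round(1)); prev=q
E
```

```text
0 0.0 [490.2  24.6] [ -6.5 -16.4]
1 0.079 [488.3  15.7] [-1.9 -9. ]
2 0.157 [487.2   6.6] [-1.2 -9.1]
3 0.236 [486.8  -2.6] [-0.4 -9.1]
4 0.315 [487.  -11.7] [ 0.3 -9.1]
5 0.394 [488.  -20.8] [ 1.  -9.1]
6 0.472 [489.8 -29.8] [ 1.7 -9. ]
7 0.551 [492.2 -38.6] [ 2.4 -8.8]
8 0.63 [495.3 -47.2] [ 3.1 -8.6]
9 0.708 [499.  -55.5] [ 3.8 -8.3]
10 0.787 [503.5 -63.5] [ 4.4 -8. ]
11 0.866 [508.5 -71.2] [ 5.  -7.6]
12 0.944 [514.1 -78.4] [ 5.6 -7.2]
13 1.023 [520.3 -85.2] [ 6.2 -6.8]
14 1.102 [526.9 -91.4] [ 6.7 -6.3]
15 1.18 [534.1 -97.1] [ 7.1 -5.7]
16 1.259 [ 541.7 -102.3] [ 7.6 -5.1]
17 1.338 [ 549.6 -106.8] [ 8.  -4.5]
18 1.417 [ 557.9 -110.6] [ 8.3 -3.9]
19 1.495 [ 566.5 -113.9] [ 8.6 -3.2]
20 1.574 [ 575.3 -116.4] [ 8.8 -2.5]
```

Call:
step_arm --steps '[{"hand":0.05,"tx":-0.0033,"ty":-0.0082,"tz":0,"ax":0,"ay":0,"az":0},{"hand":0.05,"tx":-0.0033,"ty":-0.0082,"tz":0,"ax":0,"ay":0,"az":0},{"hand":0.05,"tx":-0.0019,"ty":-0.009,"tz":0,"ax":0,"ay":0,"az":0.0787},{"hand":0.05,"tx":-0.0012,"ty":-0.0091,"tz":0,"ax":0,"ay":0,"az":0.0787},{"hand":0.05,"tx":-0.0004,"ty":-0.0091,"tz":0,"ax":0,"ay":0,"az":0.0787},{"hand":0.05,"tx":0.0003,"ty":-0.0091,"tz":0,"ax":0,"ay":0,"az":0.0787},{"hand":0.05,"tx":0.001,"ty":-0.0091,"tz":0,"ax":0,"ay":0,"az":0.0787},{"hand":0.05,"tx":0.0017,"ty":-0.009,"tz":0,"ax":0,"ay":0,"az":0.0787},{"hand":0.05,"tx":0.0024,"ty":-0.0088,"tz":0,"ax":0,"ay":0,"az":0.0787},{"hand":0.05,"tx":0.0031,"ty":-0.0086,"tz":0,"ax":0,"ay":0,"az":0.0787},{"hand":0.05,"tx":0,"ty":0,"tz":0,"ax":0,"ay":0,"az":0}]'

```text
time_s: 3.05
ee_pos: [496.2, -48.9, 57.5]
tcp_rot: [0.001, -0.116, 0.993, -0.001]
wrist_force: [0.2, -0.9, -0.5]
grip_width: 0.585
gripper_force: 0.0
```

```bash
python3 - <<'E'
from h import *
st=bot.observe(); print(st["ee_pos"],st["wrist_force"],st["joints"],rot(st["tcp_rot"]).round(2)[:2,1])
cv2.imwrite("pics/wrist3.png",bot.capture("wrist"))
E
```

```text
[496.17836501 -48.86280295  57.49849059] [ 0.15172859 -0.91494062 -0.4888449 ] [-2.32409474e-01  1.19286548e-02 -2.85107958e-01  1.27140239e+00
 -5.32377392e-04 -4.64867577e-01] [-0.23  0.97]
```

View pics/wrist3.png

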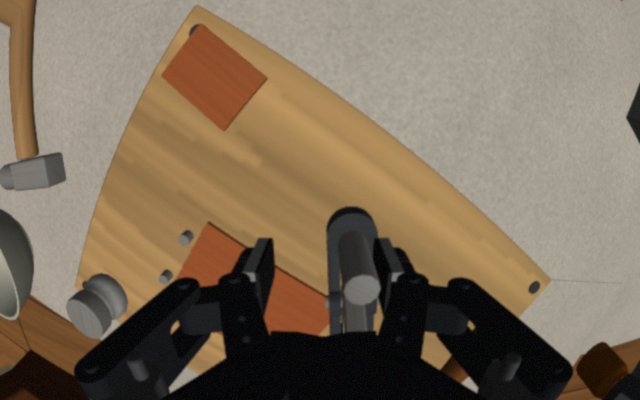

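The post is against the trailing pad at about (362,290) and the strap is following, so I'll continue the arc and slow down toward the stop.

Call:
step_arm --steps '[{"hand":0.05,"tx":0.0038,"ty":-0.0083,"tz":0,"ax":0,"ay":0,"az":0.0787},{"hand":0.05,"tx":0.0044,"ty":-0.008,"tz":0,"ax":0,"ay":0,"az":0.0787},{"hand":0.05,"tx":0.005,"ty":-0.0076,"tz":0,"ax":0,"ay":0,"az":0.0787},{"hand":0.05,"tx":0.0056,"ty":-0.0072,"tz":0,"ax":0,"ay":0,"az":0.0787},{"hand":0.05,"tx":0.0062,"ty":-0.0068,"tz":0,"ax":0,"ay":0,"az":0.0787},{"hand":0.05,"tx":0.0067,"ty":-0.0063,"tz":0,"ax":0,"ay":0,"az":0.0787},{"hand":0.05,"tx":0.0071,"ty":-0.0057,"tz":0,"ax":0,"ay":0,"az":0.0787},{"hand":0.05,"tx":0.0076,"ty":-0.0051,"tz":0,"ax":0,"ay":0,"az":0.0787},{"hand":0.05,"tx":0.008,"ty":-0.0045,"tz":0,"ax":0,"ay":0,"az":0.0787},{"hand":0.05,"tx":0.0083,"ty":-0.0039,"tz":0,"ax":0,"ay":0,"az":0.0787},{"hand":0.05,"tx":0,"ty":0,"tz":0,"ax":0,"ay":0,"az":0}]'

```text
time_s: 4.2
ee_pos: [558.8, -110.9, 56.7]
tcp_rot: [0.0, -0.488, 0.873, -0.0]
wrist_force: [-0.5, -0.1, -0.3]
grip_width: 0.585
gripper_force: 0.0
```

Call:
step_arm --steps '[{"hand":0.05,"tx":0.0043,"ty":-0.0016,"tz":0,"ax":0,"ay":0,"az":0.039},{"hand":0.05,"tx":0.0043,"ty":-0.0015,"tz":0,"ax":0,"ay":0,"az":0.039},{"hand":0.05,"tx":0,"ty":0,"tz":0,"ax":0,"ay":0,"az":0}]'

```text
time_s: 4.5
ee_pos: [566.6, -113.6, 56.5]
tcp_rot: [0.0, -0.522, 0.853, -0.0]
wrist_force: [0.2, -0.3, -0.6]
grip_width: 0.584
gripper_force: 0.0
```

Call:
step_arm --steps '[{"hand":0.05,"tx":0.0044,"ty":-0.0013,"tz":0,"ax":0,"ay":0,"az":0.039},{"hand":0.05,"tx":0.003,"ty":-0.0008,"tz":0,"ax":0,"ay":0,"az":0.03},{"hand":0.05,"tx":0,"ty":0,"tz":0,"ax":0,"ay":0,"az":0}]'

```text
time_s: 4.8
ee_pos: [574.1, -115.7, 56.4]
tcp_rot: [0.0, -0.551, 0.834, -0.0]
wrist_force: [-0.1, 0.1, -0.8]
grip_width: 0.585
gripper_force: 0.0
```

Call:
step_arm --steps '[{"hand":0.05,"tx":0.002,"ty":-0.0007,"tz":0,"ax":0,"ay":0,"az":0.01},{"hand":0.05,"tx":0.002,"ty":-0.0007,"tz":0,"ax":0,"ay":0,"az":0},{"hand":0.05,"tx":0,"ty":0,"tz":0,"ax":0,"ay":0,"az":0}]'

```text
time_s: 5.1
ee_pos: [574.4, -115.6, 56.0]
tcp_rot: [-0.002, -0.556, 0.831, 0.003]
wrist_force: [-7.7, 4.1, 5.5]
grip_width: 0.584
gripper_force: 4.5
```

The wrist now reads 8.7 N with no further movement, so the strap is against its stop. I'll back off, lift clear and look.

Call:
step_arm --steps '[{"hand":0.05,"tx":-0.008,"ty":0.0025,"tz":0,"ax":0,"ay":0,"az":0},{"hand":0.05,"tx":-0.007,"ty":0.0025,"tz":0,"ax":0,"ay":0,"az":0},{"hand":0.05,"tx":0,"ty":0,"tz":0.03,"ax":0,"ay":0,"az":0},{"hand":0.05,"tx":0,"ty":0,"tz":0.035,"ax":0,"ay":0,"az":0},{"hand":0,"tx":0,"ty":0,"tz":0.04,"ax":0,"ay":0,"az":0},{"hand":0,"tx":0,"ty":0,"tz":0.03,"ax":0,"ay":0,"az":0},{"hand":0,"tx":0,"ty":0,"tz":0,"ax":0,"ay":0,"az":0},{"hand":0,"tx":0,"ty":0,"tz":0,"ax":0,"ay":0,"az":0}]'

```text
time_s: 5.9
ee_pos: [563.8, -112.5, 192.5]
tcp_rot: [0.001, -0.556, 0.831, -0.001]
wrist_force: [0.2, -0.0, 0.2]
grip_width: -0.0
gripper_force: 0.0
```

```bash
python3 - <<'E'
from h import *
st=bot.observe(); print(st["ee_pos"],st["grip_width"],st["joints"])
w=bot.capture("wrist"); s=bot.capture("side"); np.save("pics/st.npy",np.r_[st["ee_pos"],st["tcp_rot"]])
a=cv2.resize(s[130:270,250:410],None,fx=2.2,fy=2.2,interpolation=2)
w2=cv2.resize(w,None,fx=.69,fy=.69,interpolation=3)
cv2.imwrite("pics/w4.png",w);cv2.imwrite("pics/s4.png",s)
a=cv2.copyMakeBorder(a,0,max(0,w2.shape[0]-a.shape[0]),0,0,0)[:max(w2.shape[0],1)] if a.shape[0]<w2.shape[0] else a
w2=cv2.copyMakeBorder(w2,0,a.shape[0]-w2.shape[0],0,0,0)
cv2.imwrite("pics/comb4.png",np.hstack([w2,a]))
E
```

```text
[ 563.81569015 -112.49476178  192.47735829] -0.0002745065378295229 [-3.13527487e-01  1.69240621e-01  1.53414345e-01  1.55164528e+00
 -6.65855142e-05 -1.49212547e+00]
```

View pics/comb4.png

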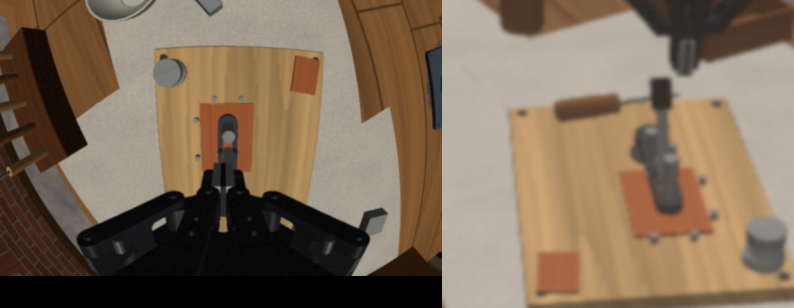

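The strap now lies over the plate along the board's -y. In the side view the post top is at about (354.5,205) and the lever is still up with its grip at about (349.5,172). I'll check the strap angle and work out the pressing arc.

```bash
python3 - <<'E'
from h import *
v=np.load("pics/st.npy"); st=dict(ee_pos=v[:3],tcp_rot=v[3:])
print("post",tri([ray("side",(354.5,205)),ray("wrist",(331.9,197),st)]).round(1),onplane("wrist",(331.9,197),95,st).round(1))
print("grip side @124",onplane("side",(349.5,172),124).round(1))
P=np.array([603,-3.5]); a=np.deg2rad(-112.3); u=np.array([np.cos(a),np.sin(a)])
print("home post pred",P+115*u)
prev=None
for th in (1.0,.93,.87,.8,.7,.6,.5,.4,.3,.2,.1,0):
    L=83; r=75-(L*np.cos(th)-18*np.sin(th)); z=46+L*np.sin(th)+18*np.cos(th)
    q=np.r_[P+r*u,z]; print(th,round(r,1),q.round(1),None if prev is None else (q-prev).round(1)); prev=q
E
```

```text
post [ 559.1 -108.1   85.1] [ 557.3 -110.2   95. ]
grip side @124 [587.3 -41.1 124. ]
home post pred [ 559.36254165 -109.89911761]
1.0 45.3 [585.8 -45.4 125.6] None
0.93 39.8 [587.9 -40.3 123.3] [ 2.1  5.1 -2.3]
0.87 35.2 [589.6 -36.1 121. ] [ 1.7  4.2 -2.2]
0.8 30.1 [591.6 -31.3 118.1] [ 2.   4.8 -3. ]
0.7 23.1 [594.2 -24.9 113.2] [ 2.6  6.5 -4.8]
0.6 16.7 [596.7 -18.9 107.7] [ 2.4  6.  -5.5]
0.5 10.8 [598.9 -13.5 101.6] [ 2.2  5.4 -6.1]
0.4 5.6 [600.9  -8.6  94.9] [ 2.   4.8 -6.7]
0.3 1.0 [602.6  -4.4  87.7] [ 1.7  4.2 -7.2]
0.2 -2.8 [604.1  -0.9  80.1] [ 1.4  3.5 -7.6]
0.1 -5.8 [605.2   1.9  72.2] [ 1.1  2.8 -7.9]
0 -8.0 [606.    3.9  64. ] [ 0.8  2.  -8.2]
```

The post matches the predicted home position to about 2 mm and the lever is up at about 0.93 rad. Next I'll go over the grip and press along its arc.

Call:
step_arm --steps '[{"hand":0,"tx":0.0055,"ty":0.0165,"tz":-0.005,"ax":0,"ay":0,"az":0},{"hand":0,"tx":0.0055,"ty":0.0165,"tz":-0.005,"ax":0,"ay":0,"az":0},{"hand":0,"tx":0.0055,"ty":0.0165,"tz":-0.01,"ax":0,"ay":0,"az":0},{"hand":0,"tx":0.0055,"ty":0.0165,"tz":-0.02,"ax":0,"ay":0,"az":0},{"hand":0,"tx":0,"ty":0,"tz":-0.015,"ax":0,"ay":0,"az":0},{"hand":0,"tx":0,"ty":0,"tz":-0.01,"ax":0,"ay":0,"az":0},{"hand":0,"tx":0,"ty":0,"tz":0,"ax":0,"ay":0,"az":0}]'

```text
time_s: 6.7
ee_pos: [589.7, -37.8, 135.6]
tcp_rot: [0.011, -0.558, 0.83, 0.002]
wrist_force: [-2.0, 14.7, 29.9]
grip_width: -0.001
gripper_force: 14.5
```

```bash
python3 - <<'E'
from h import *
st=bot.observe(); print(st["ee_pos"],st["wrist_force"])
s=bot.capture("side"); c=bot.capture("scene")
a=cv2.resize(s[110:230,270:420],None,fx=2.6,fy=2.6,interpolation=2)
b=cv2.resize(c[150:270,250:400],None,fx=2.6,fy=2.6,interpolation=2)
cv2.imwrite("pics/comb5.png",np.hstack([a,b]))
E
```

```text
[589.72424887 -37.80851622 135.55974284] [-2.02774674 14.66196831 29.89337444]
```

View pics/comb5.png

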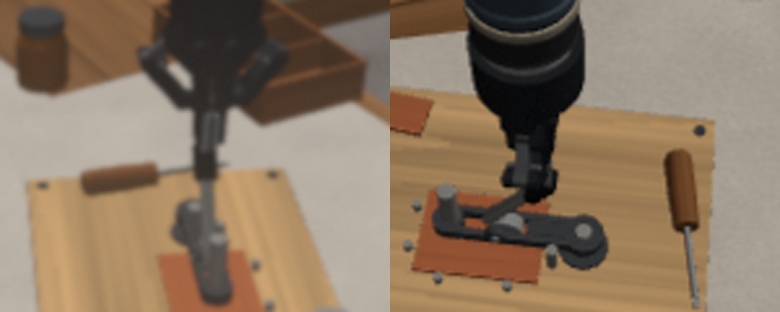

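The wrist reads 30 N up and 15 N toward +y, so the tip landed on the end face of the grip (the lever is nearer 1.0 rad or more) and not on its upper face. I'll lift off, move back toward the post, and come onto the upper face from the front.

Call:
step_arm --steps '[{"hand":0,"tx":0,"ty":0,"tz":0.02,"ax":0,"ay":0,"az":0},{"hand":0,"tx":0,"ty":0,"tz":0.02,"ax":0,"ay":0,"az":0},{"hand":0,"tx":-0.005,"ty":-0.012,"tz":0,"ax":0,"ay":0,"az":0},{"hand":0,"tx":-0.005,"ty":-0.012,"tz":0,"ax":0,"ay":0,"az":0},{"hand":0,"tx":0,"ty":0,"tz":0,"ax":0,"ay":0,"az":0}]'

```text
time_s: 7.3
ee_pos: [573.0, -72.3, 163.7]
tcp_rot: [-0.002, -0.555, 0.832, 0.001]
wrist_force: [-0.2, -1.0, -0.8]
grip_width: -0.001
gripper_force: 0.0
```

```bash
python3 - <<'E'
from h import *
st=bot.observe(); print(st["ee_pos"],st["tcp_rot"],st["wrist_force"],st["time_s"])
w=bot.capture("wrist"); s=bot.capture("side"); c=bot.capture("scene")
a=cv2.resize(s[110:230,290:410],None,fx=3.3,fy=3.3,interpolation=2)
b=cv2.resize(c[165:285,250:370],None,fx=3.3,fy=3.3,interpolation=2)
cv2.imwrite("pics/comb6.png",np.hstack([a,b]))
hsv=cv2.cvtColor(c,cv2.COLOR_BGR2HSV); m=cv2.inRange(hsv,(0,110,60),(11,255,255))
P=lambda p:proj("side",p).round(0)
for n in("side","scene"): print(n,[proj(n,(*(np.array([603,-3.5])+r*np.array([-.379,-.925])),z)).round(0) for r,z in((75,46),)])
pv=np.array([603,-3.5]);u=np.array([-.379,-.925])
for th in(.8,.9,1.,1.1): # predicted grip tip (L=100,h=12)
    r=75-(100*np.cos(th)-12*np.sin(th)); z=46+100*np.sin(th)+12*np.cos(th); X=(*(pv+r*u),z); print(th,proj("side",X).round(1),proj("scene",X).round(1))
E
```

```text
[573.027563   -72.27761687 163.69951019] [-0.00183204 -0.55463106  0.83209338  0.00127684] [-0.15494157 -0.97658676 -0.81623929] 7.3
side [array([350., 209.])]
scene [array([291., 236.])]
0.8 [347.7 165.1] [318.  220.9]
0.9 [348.4 164.8] [314.  219.1]
1.0 [349.2 164.9] [309.6 217.5]
1.1 [350.  165.5] [305.1 216. ]
```

View pics/comb6.png

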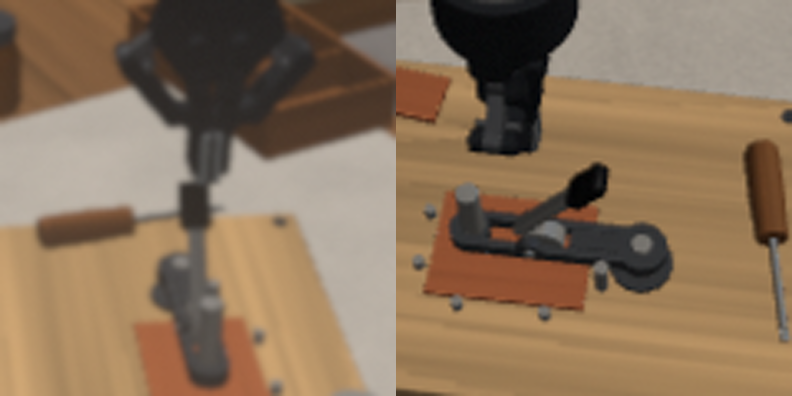

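The lever is still up at about 0.92 rad, with the grip end at about (314,216) in the scene view. The plate and strap haven't moved. I'll lower in front of the grip and push along the arc.

Call:
step_arm --steps '[{"hand":0,"tx":0,"ty":0,"tz":-0.021,"ax":0,"ay":0,"az":0},{"hand":0,"tx":0,"ty":0,"tz":-0.021,"ax":0,"ay":0,"az":0},{"hand":0,"tx":0.0045,"ty":0.0111,"tz":0,"ax":0,"ay":0,"az":0},{"hand":0,"tx":0.0045,"ty":0.0111,"tz":0,"ax":0,"ay":0,"az":0},{"hand":0,"tx":0.0042,"ty":0.0102,"tz":-0.005,"ax":0,"ay":0,"az":0},{"hand":0,"tx":0,"ty":0,"tz":0,"ax":0,"ay":0,"az":0}]'

```text
time_s: 8.05
ee_pos: [589.5, -35.8, 119.9]
tcp_rot: [0.001, -0.557, 0.831, -0.0]
wrist_force: [0.5, 0.1, -0.8]
grip_width: -0.003
gripper_force: 0.0
```

Call:
step_arm --steps '[{"hand":0,"tx":0.003,"ty":0.0074,"tz":-0.005,"ax":0,"ay":0,"az":0},{"hand":0,"tx":0.0027,"ty":0.0065,"tz":-0.0055,"ax":0,"ay":0,"az":0},{"hand":0,"tx":0,"ty":0,"tz":0,"ax":0,"ay":0,"az":0}]'

```text
time_s: 8.35
ee_pos: [594.1, -22.8, 108.0]
tcp_rot: [0.0, -0.556, 0.831, 0.001]
wrist_force: [0.3, 0.2, 0.9]
grip_width: -0.001
gripper_force: 0.0
```

Call:
step_arm --steps '[{"hand":0,"tx":0.0025,"ty":0.006,"tz":-0.006,"ax":0,"ay":0,"az":0},{"hand":0,"tx":0.0024,"ty":0.0055,"tz":-0.007,"ax":0,"ay":0,"az":0},{"hand":0,"tx":0,"ty":0,"tz":0,"ax":0,"ay":0,"az":0}]'

```text
time_s: 8.65
ee_pos: [598.4, -11.4, 94.2]
tcp_rot: [-0.0, -0.556, 0.831, 0.001]
wrist_force: [-0.1, 0.6, -0.3]
grip_width: -0.002
gripper_force: 0.0
```

```bash
python3 - <<'E'
from h import *
st=bot.observe(); print(st["ee_pos"],st["wrist_force"],st["time_s"])
s=bot.capture("side"); c=bot.capture("scene")
a=cv2.resize(s[110:230,290:410],None,fx=3.3,fy=3.3,interpolation=2)
b=cv2.resize(c[165:285,250:370],None,fx=3.3,fy=3.3,interpolation=2)
cv2.imwrite("pics/comb7.png",np.hstack([a,b]))
E
```

```text
[598.39927471 -11.43957704  94.18508721] [-0.11856257  0.57453154 -0.27655246] 8.65
```

View pics/comb7.png

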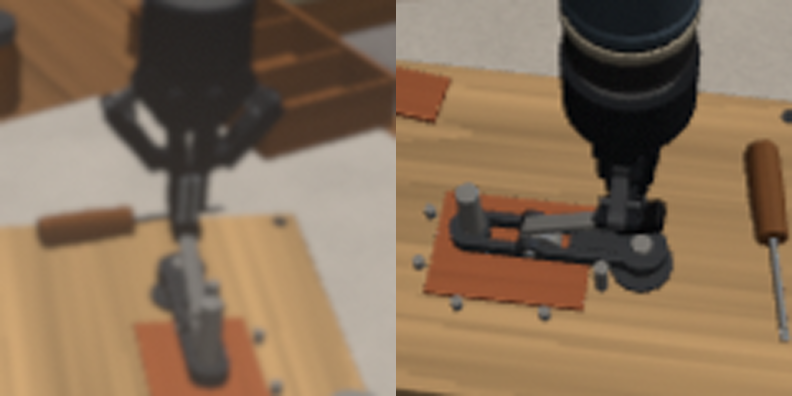

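The lever is following and is now at about 0.4 rad, with the grip under the fingertips at about (645,215) in the right panel. I'll press on to level.

Call:
step_arm --steps '[{"hand":0,"tx":0.0013,"ty":0.003,"tz":-0.007,"ax":0,"ay":0,"az":0},{"hand":0,"tx":0.0015,"ty":0.004,"tz":-0.0075,"ax":0,"ay":0,"az":0},{"hand":0,"tx":0.0013,"ty":0.0035,"tz":-0.008,"ax":0,"ay":0,"az":0},{"hand":0,"tx":0.001,"ty":0.003,"tz":-0.008,"ax":0,"ay":0,"az":0},{"hand":0,"tx":0,"ty":0,"tz":-0.003,"ax":0,"ay":0,"az":0},{"hand":0,"tx":0,"ty":0,"tz":0,"ax":0,"ay":0,"az":0},{"hand":0,"tx":0,"ty":0,"tz":0,"ax":0,"ay":0,"az":0}]'

```text
time_s: 9.45
ee_pos: [604.8, -0.1, 64.2]
tcp_rot: [0.0, -0.556, 0.831, -0.002]
wrist_force: [-2.7, -2.8, 9.1]
grip_width: -0.001
gripper_force: 4.5
```

Call:
step_arm --steps '[{"hand":0,"tx":0,"ty":0,"tz":-0.003,"ax":0,"ay":0,"az":0},{"hand":0,"tx":0,"ty":0,"tz":-0.003,"ax":0,"ay":0,"az":0},{"hand":0,"tx":0,"ty":0,"tz":0,"ax":0,"ay":0,"az":0},{"hand":0,"tx":0,"ty":0,"tz":0,"ax":0,"ay":0,"az":0},{"hand":0,"tx":0,"ty":0,"tz":0,"ax":0,"ay":0,"az":0}]'

```text
time_s: 9.95
ee_pos: [605.0, -0.1, 63.8]
tcp_rot: [0.001, -0.556, 0.831, -0.003]
wrist_force: [-11.1, -3.0, 27.7]
grip_width: 0.002
gripper_force: 14.0
```

Another 6 mm of commanded press moved the tip only 0.4 mm and raised the force to 28 N, with the tip at 63.8 mm against the 64 mm grip top expected when level. The lever is at its bottom stop. I'll lift off and look.

Call:
step_arm --steps '[{"hand":0,"tx":0,"ty":0,"tz":0.01,"ax":0,"ay":0,"az":0},{"hand":0,"tx":0,"ty":0,"tz":0.03,"ax":0,"ay":0,"az":0},{"hand":0,"tx":0,"ty":0,"tz":0.05,"ax":0,"ay":0,"az":0},{"hand":0,"tx":0,"ty":0,"tz":0.05,"ax":0,"ay":0,"az":0},{"hand":0,"tx":0,"ty":0,"tz":0.03,"ax":0,"ay":0,"az":0},{"hand":0,"tx":0,"ty":0,"tz":0,"ax":0,"ay":0,"az":0}]'

```text
time_s: 10.55
ee_pos: [606.8, 1.4, 232.1]
tcp_rot: [0.004, -0.556, 0.831, -0.003]
wrist_force: [0.6, -0.3, 1.4]
grip_width: -0.002
gripper_force: 0.0
```

```bash
python3 - <<'E'
from h import *
st=bot.observe(); print(st["ee_pos"],st["wrist_force"],st["time_s"])
s=bot.capture("side"); c=bot.capture("scene")
a=cv2.resize(s[130:250,290:410],None,fx=3.3,fy=3.3,interpolation=2)
b=cv2.resize(c[165:285,250:370],None,fx=3.3,fy=3.3,interpolation=2)
cv2.imwrite("pics/comb8.png",np.hstack([a,b]))
pv=np.array([603,-3.5]);u=np.array([-.379,-.925])
for th in(0,.08,.16):
  for L in(66,100):
    r=75-(L*np.cos(th)-18*np.sin(th)); z=46+L*np.sin(th)+18*np.cos(th); X=(*(pv+r*u),z); print(th,L,((proj("side",X)-[290,130])*3.3).round(0),((proj("scene",X)-[250,165])*3.3+[396,0]).round(0))
E
```

```text
[606.75482719   1.38408929 232.1193833 ] [ 0.58835323 -0.32511021  1.41833688] 10.55
0 66 [185. 187.] [628. 232.]
0 100 [177. 162.] [678. 238.]
0.08 66 [186. 182.] [625. 228.]
0.08 100 [178. 154.] [676. 232.]
0.16 66 [186. 178.] [622. 224.]
0.16 100 [179. 147.] [673. 226.]
```

View pics/comb8.png

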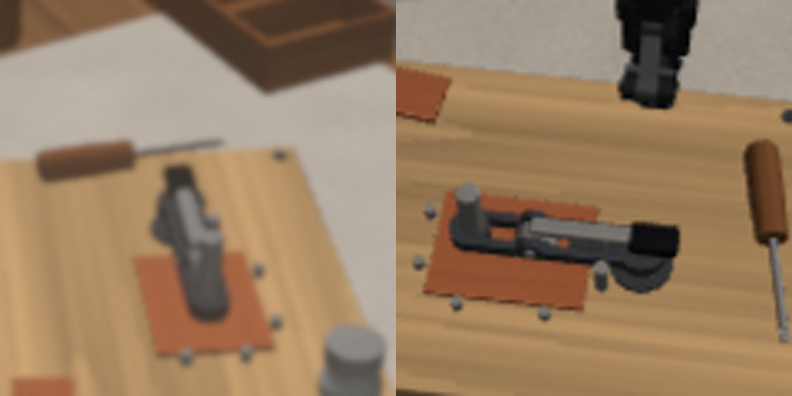

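The lever lies level: the grip top is at about (655,232) in the right panel, against (653,235) predicted for angle 0. The strap is home, the plate and other things are in place, and the arm is clear, so I'm handing in.

```bash
python3 -c "
from rig import bot
print(bot.close_job())"
```

```text
the job is handed in; nothing more can be done
None
```

I swung the strap home against its stop, then pressed the cam lever down to level. The job was handed in at about 10.6 s with the arm clear; the hand-in returned no verdict, and I couldn't measure the cam's force on the plate directly.

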